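# Seat a specimen pot in the turntable's three-post holder

### The arm

A 6-joint arm with a two-finger parallel gripper is mounted at the origin on the work surface. World frame = base frame: x ahead of the robot, y to its left, z up, the work surface at z = 0. Lengths are in mm, angles in rad, forces in N, time in s.
With the tool pointing down it reaches from about 275 to 750 mm from the base axis. Payload 10.2 kg.
Tool frame: the origin (TCP) lies at the very end of the fingers, on their centre line; the grasp point (between the pads) lies 19 mm behind it (ctrl.grip_depth is the distance from the TCP to the grasp point, in mm); z points along the fingers, x is the direction in which the jaws open and shut, and the axes are right-handed (so a half turn about z gives the same grasp; the last joint's range is limited). The gripper opens to 85 mm and grips with 20 to 120 N. Pads are 22 mm wide; open, the fingers measure 114 mm over their backs; the gripper's body (76 mm by 85 mm) begins 54 mm behind the grasp point. The pads swing forward as they close: fully open they stand 13 mm farther back than shut.
Start: joints at [1.04, 0.313, 1.498, -0, 1.331, -0.223], TCP at [159.068, 500.328, 231.294] pointing down, gripper open.
Joint ranges: [-2.94, 2.94], [-0.97, 2.17], [0.19, 2.56], [-1.23, 4.37], [0.02, 3.11], [-2.88, 2.88]. Speed limits (rad/s): [2.39, 2.39, 3.01, 3.14, 3.14, 3.14].

### API

Orientations are given as a unit quaternion [w, x, y, z].
In Python, from rig import ctrl gives the robot as it stands.
- The arm moves only by the tool play_rows, never from a script. Its argument "motion" is a list of rows, each a list of 2 entries, a list of its own where there are three numbers: the shift along the tool's x, y, z in mm, then the turn, a rotation vector about the tool's x, y, z in degrees. A call has 1 to 20 rows; each row shifts and turns the commanded pose from where the row before left it, along the tool's axes as they then stand; what a row does not reach is not made up. A row lasts 1/12 s, in which the tool goes at most 41.7 mm and 7.16 degrees, less where a joint would pass 70% of its speed; a pose out of reach is approached as far as the arm can. A call with a gripper value outside its range is refused whole. "fingers" is the finger opening in mm, from 0 to 85.4, set as the call begins (left out, the last holds). The fingers move at their own pace and stop on an object; "squeeze" is the grip in N (left out, the last holds). Time passes only in rows, so rows that do not move let the fingers close. It gives the time, the measured TCP pose, the force and the opening at its end, in the units of the state.
- ctrl.sense(): the state, without advancing time (a new reading comes with each control period).
- ctrl.capture(name): name is "scene" or "top" or "wrist"; returns the picture (400x640x3 uint8, red, green, blue); there is no depth.
- ctrl.get_calibration(name): a dict with "K" (3x3 intrinsics, pixels), "R" (3x3) and "t" (3): a world point X has camera coordinates R X + t; the wrist camera has in their place "tool_from_camera" (4x4, takes a point from camera to tool coordinates, whose origin is the TCP and whose axes are the tool frame's). Camera axes: x right, y down, z forward; pixel columns grow to the right and rows downward; lengths in mm; the calibration is good to about 2 mm. The wrist camera is an equidistant fisheye: a pixel r from the principal point sees the ray r / f radians off the axis. A picture is of the moment at which its call begins: read the wrist's pose just before it. get_calibration takes no time and is no camera call.
- ctrl.finish_job(): hands the job in, once; it reports no verdict.
Trained networks look in the newest picture that a camera, given by its name, has taken for a name from the list of things; names that differ only in an ending like _2 or _b are one class to them, and where a whole thing is asked for, a point or a joint stands for the part that bears it (a point fixed in the world has none). Each returns a list of dicts, best first, with "p" (0 to 1); they miss things now and then, are a little off and sometimes report something else, mostly with a low value. They report only what shows in the picture. A call takes as long as a camera call. They do not tell look-alikes from the thing itself.
- ctrl.spot_in(camera, name): "position" ([column, row] as shares, 0 to 1, of the picture: columns of its width, rows of its height, amid what is visible of it).
The state is a dict: "time_s": time; "joints": joint angles; "dq": joint speeds; "tau": joint torques, N m; "eef_pos": TCP position; "ee_rot": TCP orientation; "force": force on the tool from outside, world axes, zero at the start; "wrist_torque": the same for the moment, N m; "grip_width": opening from 0.0 (shut) to 1.0 (fully open).
Only numpy, scipy, OpenCV 4.12 (cv2) and the standard library are available. Lean on these libraries where they do the work, as an engineer would, in place of code of your own. Each camera call takes 0.05 s, during which the arm holds its last target. There are 200 camera calls.

### The job

Nudge the white specimen pot along the turntable until it rests against both posts of the V-rest, then slide the jaw up by its tab until its post bears snugly on the pot, and let go: the pot stays held between the three posts. Feel your way with a light touch: never pinch the thin-walled pot or press it hard. Do not shift the clamped V-rest, spin the turntable or disturb the instruments and other things.

Things in the scene. Friction and masses are not known exactly. Their poses are not given: they have to be found in the camera images.
- table_mid (a point): Stainless turntable, 390 mm across, flat top 45 mm above the counter, 9 mm rim; turns at 0.09 N m, so push through its axis. Origin on the axis at top height, z up; +x runs along the flush holder slot to the V-rest, -x to the jaw. V-rest: two blue 12 mm posts, 40 mm tall, 61 mm apart (y = +-30 mm), on an 8 mm high fork with a black clamp knob behind; slips at 60 N.
- platter (a joint): Turning angle of the turntable's platter, rad, 0 at the start, positive anticlockwise from above. The V-rest is clamped in its slot somewhere in a 16 mm range that is not reported: with the pot against both its posts, the pot's centre lies at y = 0 and x = 30 to 46 mm in table_mid's frame, the post axes 17.5 mm farther on. Find it by touch.
- pot_center (a point): Squat white polypropylene specimen pot with ribbed white lid, loose, upright: plain cylinder 58 mm across, 48 mm tall, 50 to 100 g, slippery (friction 0.2 to 0.3). Origin at its centre, 24 mm above the turntable's top; z up along its axis.
- jaw (a joint): Slide of the jaw along the slot towards the V-rest, m, 0 = farthest back, starts within 0.02, grows as it closes (0.13 at most). The axis of the jaw's single blue 12 mm post, 40 mm tall, lies at x = -0.105 + this value, y = 0 in table_mid's frame. It drags with 3 N of friction and stays where it is left.
- jaw_tab (a point): Middle of the outer (far from the pot) face of the jaw's upright steel thumb tab with its dark pad: tab 36 mm wide, 40 mm tall, 7 mm thick, standing on the turntable; origin 20 mm above the top and 41 mm behind the axis of the jaw's post; +x points to the pot and V-rest. Push here.
- retractor: Mirror-polished Langenbeck retractor, 190 mm long, lying along its x on the turntable, blade standing 34 mm up at its +x end; origin under its middle. Leave alone.
- curette: Gold-anodized bone curette, 195 mm long, 10 mm thick, lying along its x on the turntable near the rim; origin under its middle. Leave alone.
- sound: Matte steel uterine sound, thin rod 290 mm long with bent tip, 5 mm high, lying along its x on the turntable; origin under its middle. Leave alone.
- gallipot: Empty stainless bowl, 96 mm across, 45 mm tall, on the counter to the right; origin under its centre. Leave alone.
- detergent: White detergent bottle with blue cap, 72 mm across, 190 mm tall, on the counter to the left; origin under its centre. Leave alone.
- brush: Blue nylon cleaning brush, 167 mm long, 20 mm high, lying on the counter to the right; origin under its middle. Leave alone.
Things that resemble listed ones, but are neither listed nor needed, are in the scene too. Leave any blue or yellow look-alike of the part that bears pot_center alone.

How it is judged:
By the outcome, as a careful person would: the job done as asked, in the order asked, and still so for the second after the job is handed in, with the robot touching nothing.
It also fails if it takes over 61 s, if anything falls off the work surface, if the arm or the gripper's body presses on something with over 40 N, if the wrist force passes 120 N, or if a joint passes its speed limit or range.

## Working session

There is one attempt and no reset: what is moved stays moved. The work goes in short steps, Python scripts to look and compute and a tool call to move; the robot and the scene stay as the last step left them, time stands still between calls to the robot, and variables do not carry over. Pictures are saved under pics/ and viewed, about 8 in all and at most 12, crops included, and the job is handed in when it is done.

Besides the shell and the picture viewer there is one more tool, called after ">>>" as name(argument=value, ...) on one line, values as JSON. play_rows: Moves the arm, as the interface text tells. Its arguments: {"type":"object","properties":{"motion":{"type":"array"},"fingers":{"type":"number"},"squeeze":{"type":"number"}},"required":["motion"]}

```bash
mkdir -p pics; ls; cat > h.py <<'E'
import numpy as np, cv2
from rig import ctrl
def save(cam,name,crop=None,sc=1):
    im=np.asarray(ctrl.capture(cam))
    o=im if crop is None else im[crop[1]:crop[3],crop[0]:crop[2]]
    o=cv2.resize(o,None,fx=sc,fy=sc,interpolation=cv2.INTER_CUBIC)
    cv2.imwrite('pics/'+name,o[:,:,::-1]); return im
def onplane(cam,u,v,z):
    c=ctrl.get_calibration(cam);K,R,t=[np.array(c[k]) for k in('K','R','t')]
    d=R.T@np.linalg.inv(K)@[u,v,1];o=-R.T@t
    return o+d*(z-o[2])/d[2]
def proj(cam,X):
    c=ctrl.get_calibration(cam);K,R,t=[np.array(c[k]) for k in('K','R','t')]
    p=K@(R@np.array(X,float)+t);return p[:2]/p[2]
E
python3 - <<'E'
from h import *
a=save('scene','s0.png');b=save('top','t0.png')
print(ctrl.sense())
for cam in('scene','top'):
    c=ctrl.get_calibration(cam);print(cam,-np.array(c['R']).T@np.array(c['t']))
    for n in('table_mid','pot_center','jaw_tab','jaw','platter'):
        try:
            for r in ctrl.spot_in(cam,n)[:3]:
                u,v=r['position'][0]*640,r['position'][1]*400
                print(cam,n,round(r['p'],2),round(u),round(v),onplane(cam,u,v,65).round())
        except Exception as e: print(n,e)
E
```

```text
pics
{'time_s': 0.1, 'joints': array([ 1.03956627e+00,  3.13373677e-01,  1.49835042e+00,  5.52773367e-06,
        1.33097077e+00, -2.23403704e-01]), 'dq': array([-0.00032926, -0.00240468, -0.00214122, -0.00067544,  0.00031005,
       -0.00069722]), 'tau': array([ 2.75067541e-03, -4.12900901e+01, -2.60143214e+01, -9.82146162e-05,
        3.04870642e-03, -2.38929567e-05]), 'eef_pos': array([158.96708033, 500.12476636, 230.80674226]), 'ee_rot': array([ 2.16243264e-04,  8.07152012e-01,  5.90343397e-01, -5.06919948e-04]), 'force': array([-0.26201866,  0.23463099,  0.33661382]), 'wrist_torque': array([ 0.0318646 , -0.04956698,  0.00701326]), 'grip_width': 0.997412077491322}
scene [ 966.07283059 -475.72851351  915.03316987]
scene table_mid 0.9 334 251 [611. -91.  65.]
scene pot_center 0.93 167 223 [ 263. -357.   65.]
scene pot_center 0.74 320 233 [549. -79.  65.]
scene pot_center 0.56 388 165 [502. 229.  65.]
scene jaw_tab 0.54 320 272 [ 631. -156.   65.]
scene jaw_tab 0.44 477 164 [674. 428.  65.]
scene jaw 0.78 318 275 [ 634. -164.   65.]
scene platter 0.73 205 287 [ 483. -380.   65.]
scene platter 0.66 333 252 [613. -95.  65.]
top [ 323.95912378   12.12612836 1393.98569296]
top table_mid 0.73 344 168 [573. -58.  65.]
top table_mid 0.3 366 195 [ 480. -131.   65.]
top pot_center 0.7 350 175 [547. -78.  65.]
top pot_center 0.58 244 233 [359. 279.  65.]
top pot_center 0.52 432 267 [ 235. -343.   65.]
top jaw_tab 0.7 372 151 [ 629. -156.   65.]
top jaw 0.6 373 153 [ 622. -160.   65.]
top jaw 0.21 362 122 [ 729. -126.   65.]
top platter 0.79 342 168 [574. -52.  65.]
```

View pics/t0.png

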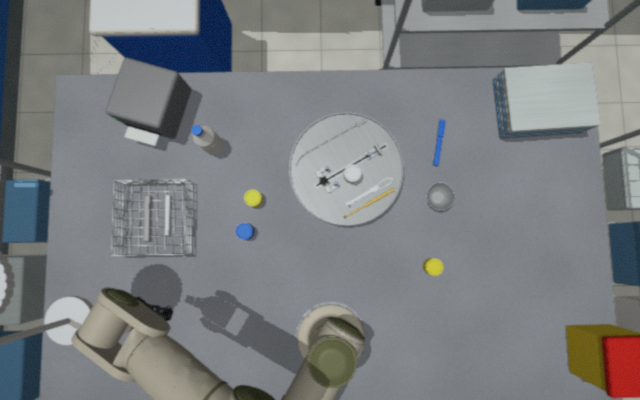

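View pics/s0.png

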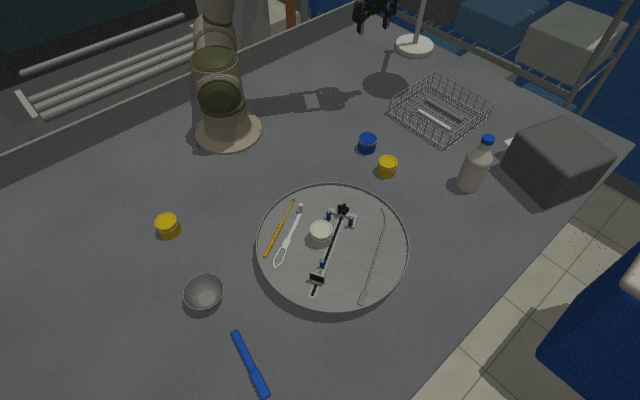

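White pot at scene (320,233) / top (352,174). The look-alikes are yellow at scene (167,223) and (388,165), and blue at (367,142). I'm choosing the white one on the turntable and checking it in a close crop.

```bash
python3 - <<'E'
import cv2
a=cv2.imread('pics/t0.png')[108:232,282:410];b=cv2.imread('pics/s0.png')[180:312,250:415]
a=cv2.resize(a,(620,600),interpolation=cv2.INTER_CUBIC)  # sx 4.84 sy 4.84
cv2.imwrite('pics/t0c.png',a);cv2.imwrite('pics/s0c.png',cv2.resize(b,None,fx=4.5,fy=4.5,interpolation=cv2.INTER_CUBIC))
E
```

```text
(no output)
```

View pics/t0c.png

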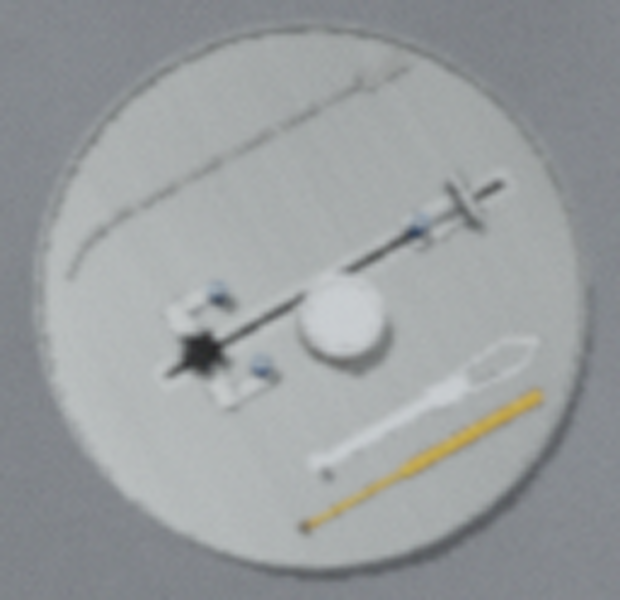

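View pics/s0c.png

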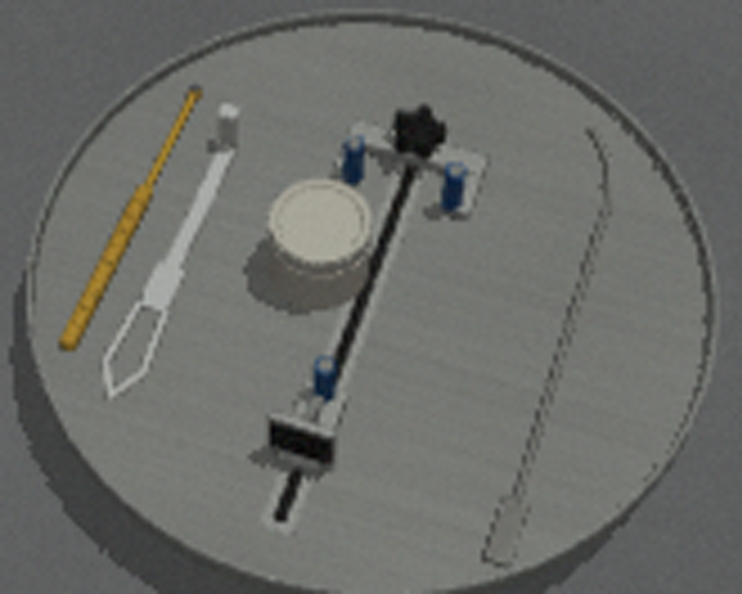

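The crops show the white pot (top 352,172) beside the slot, off to the retractor side. The V-rest posts are at top (327,168) and (336,183), the jaw post at (368,155) and the tab at (378,150).

```bash
python3 - <<'E'
from h import *
T=dict(postL=(217,291,85),postR=(262,362,85),jaw=(418,227,85),tab=(466,203,85),pot=(343,314,93),s1=(505,183,45),s0=(165,376,45),ctr=(311,298,54),curA=(305,527,50),curB=(540,397,52),retA=(318,465,47),retB=(538,342,47))
S=dict(postL=(457,170,85),postR=(354,143,85),jaw=(325,362,85),tab=(302,425,85),pot=(320,222,93),s1=(281,520,45),curA=(195,92,50),curB=(68,345,52),retA=(228,106,79),retB=(112,395,47))
P={}
for k,(u,v,z) in T.items():P[k]=onplane('top',282+u/4.84,108+v/4.84,z)
for k,p in P.items():
    q=onplane('scene',250+S[k][0]/4.5,180+S[k][1]/4.5,S[k][2]) if k in S else None
    print(k,p.round(1),None if q is None else q.round(1))
E
```

```text
postL [568.6  -1.2  85. ] [577.7   2.3  85. ]
postR [518.7 -31.1  85. ] [524.6 -28.4  85. ]
jaw [ 610.9 -141.1   85. ] [ 619.9 -138.3   85. ]
tab [ 627.2 -174.8   85. ] [ 639.4 -172.1   85. ]
pot [549.6 -87.   93. ] [556.3 -84.   93. ]
s1 [ 650.5 -208.9   45. ] [ 657.2 -202.3   45. ]
s0 [515.9  36.3  45. ] None
ctr [568.2 -67.7  54. ] None
curA [406.9 -59.7  50. ] [412.5 -55.8  50. ]
curB [ 495.1 -227.1   52. ] [ 504.3 -223.3   52. ]
retA [450.5 -70.1  47. ] [452.1 -62.1  79. ]
retB [ 535. -228.   47.] [ 542.4 -223.    47. ]
```

>>> play_rows(motion=[[[-24,30,-3],[0,0,0]],[[-24,30,-3],[0,0,0]],[[-24,30,-3],[0,0,0]],[[-24,30,-3],[0,0,0]],[[-24,30,-3],[0,0,0]],[[-24,30,-3],[0,0,0]],[[-24,30,-3],[0,0,0]],[[-24,30,-3],[0,0,0]],[[-24,30,-3],[0,0,0]],[[-24,30,-3],[0,0,0]],[[-24,30,-3],[0,0,0]],[[-24,30,-3],[0,0,0]],[[-24,30,-3],[0,0,0]],[[-24,30,-3],[0,0,0]],[[-24,30,-3],[0,0,0]],[[-24,30,-3],[0,0,0]],[[-24,30,-3],[0,0,0]],[[-18,30,-3],[0,0,0]]], fingers=0)

```text
time_s: 2.1
eef_pos: [545.2, -71.7, 285.5]
ee_rot: [0.0, 0.807, 0.59, -0.0]
force: [0.9, 1.0, 0.7]
grip_width: -0.003
```

>>> play_rows(motion=[[[0,0,0],[0,0,6.25]],[[0,0,0],[0,0,6.25]],[[0,0,0],[0,0,6.25]],[[0,0,0],[0,0,6.25]],[[0,0,0],[0,0,6.25]],[[0,0,0],[0,0,6.25]],[[0,0,0],[0,0,6.25]],[[0,0,0],[0,0,0]],[[0,0,0],[0,0,0]]])

```text
time_s: 2.85
eef_pos: [544.6, -69.2, 285.3]
ee_rot: [-0.0, 0.969, 0.249, -0.0]
force: [0.8, -0.0, -0.3]
grip_width: 0.002
```

```bash
cat >> h.py <<'E'
from scipy.spatial.transform import Rotation as Ro
def pose(s):
    q=s['ee_rot'];return Ro.from_quat([q[1],q[2],q[3],q[0]]).as_matrix(),np.array(s['eef_pos'])
def won(px,z,s):
    c=ctrl.get_calibration('wrist');K=np.array(c['K']);T=np.array(c['tool_from_camera'])
    d=np.array([(px[0]-K[0,2])/K[0,0],(px[1]-K[1,2])/K[1,1]]);th=np.hypot(*d)
    ray=np.r_[d/th*np.sin(th),np.cos(th)] if th>1e-9 else np.array([0,0,1.])
    R,p=pose(s);o=R@T[:3,3]+p;r=R@T[:3,:3]@ray
    return o+r*(z-o[2])/r[2]
E
python3 - <<'E'
from h import *
s=ctrl.sense();print(s['eef_pos'],s['force'],s['grip_width'],s['joints'])
R,p=pose(s);print(R.round(3));c=ctrl.get_calibration('wrist');print(c)
save('wrist','w1.png',None,1.25)
for n in('pot_center','jaw_tab','jaw'):
    for r in ctrl.spot_in('wrist',n)[:3]:
        u=np.array(r['position'])*[640,400];print(n,r['p'],u.round(),won(u,93 if n[0]=='p' else 65,s))
E
```

```text
[544.61485933 -69.23140661 285.27821901] [ 0.78918507 -0.03811401 -0.32739653] 0.0020338357339358447 [-3.39896838e-01  3.34983542e-01  1.32748732e+00 -6.11861966e-06
  1.47917081e+00 -8.42562217e-01]
[[ 0.876  0.482 -0.   ]
 [ 0.482 -0.876  0.   ]
 [-0.    -0.    -1.   ]]
{'K': array([[309.70691629,   0.        , 317.96393544],
       [  0.        , 309.70691629, 200.868099  ],
       [  0.        ,   0.        ,   1.        ]]), 'tool_from_camera': array([[ 9.99999940e-01,  3.19476764e-04,  1.30294581e-04,
        -3.17691144e-01],
       [-3.43225265e-04,  9.59642638e-01,  2.81222135e-01,
        -7.18931971e+01],
       [-3.51922980e-05, -2.81222163e-01,  9.59642691e-01,
        -1.44010219e+02],
       [ 0.00000000e+00,  0.00000000e+00,  0.00000000e+00,
         1.00000000e+00]])}
pot_center 0.82 [319. 188.] [550.48692785 -79.19327922  93.        ]
pot_center 0.62 [ 88. 230.] [ 284.82737682 -292.7830816    93.        ]
pot_center 0.28 [347. 247.] [ 615.15831362 -125.85654561   93.        ]
jaw_tab 0.71 [348. 247.] [ 625.35026841 -135.89158555   65.        ]
jaw 0.63 [348. 246.] [ 624.07061073 -134.88894019   65.        ]
```

View pics/w1.png

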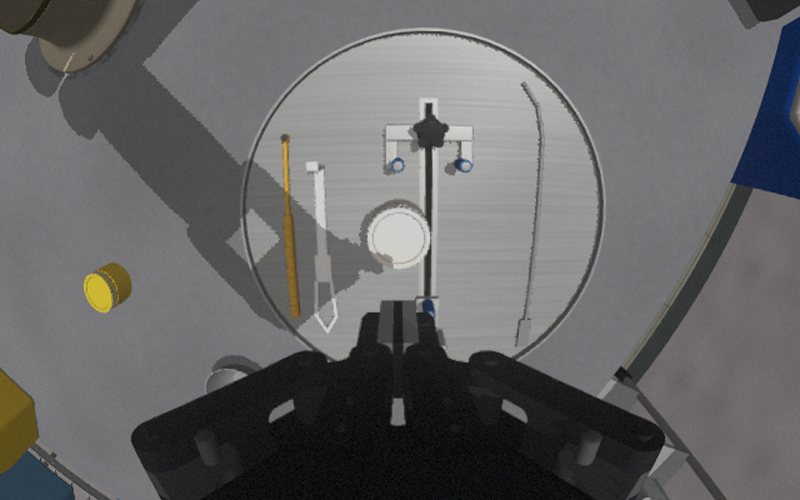

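Wrist view: pot lid centre (399,237), V posts' tops near (398,167) and (466,167), slot along column ~429, jaw post (429,309), retractor at columns 305–337. All match the description.

```bash
python3 - <<'E'
from h import *
s=ctrl.sense()
D=dict(postL=(398,167,85),postR=(466,167,85),jaw=(429,310,85),pot=(399,237,93),sl0=(429.5,99,45),sl1=(431,290,45),rimL=(243,210,54),rimR=(604,210,54),rimT=(424,28,54),rimBL=(275,330,54),rimBR=(570,335,54),ret1=(313,166,79),ret2=(325,330,47),retc=(323,255,50))
P={k:won((u/1.25,v/1.25),z,s)[:2] for k,(u,v,z) in D.items()}
rim=np.array([P[k] for k in P if k[:3]=='rim'])
A=np.c_[2*rim,np.ones(len(rim))];x=np.linalg.lstsq(A,(rim**2).sum(1),rcond=None)[0]
print('rim c',x[:2],np.sqrt(x[2]+x[:2]@x[:2]))
d=P['sl0']-P['sl1'];print('slot yaw',np.degrees(np.arctan2(d[1],d[0])))
m=(P['postL']+P['postR'])/2;d=m-P['jaw'];yaw=np.arctan2(d[1],d[0]);print('yaw',np.degrees(yaw), np.linalg.norm(P['postL']-P['postR']),'tool',np.degrees(np.arctan2(s and pose(s)[0][1,0],pose(s)[0][0,0])))
ex=np.array([np.cos(yaw),np.sin(yaw)]);ey=np.array([-ex[1],ex[0]])
c=x[:2]
for k in list(P):print(k,P[k].round(1),'pl',((P[k]-c)@ex).round(1),((P[k]-c)@ey).round(1))
t=s['eef_pos'][:2];print('tcp',(t-c)@ex,(t-c)@ey)
E
```

```text
rim c [585.26033011 -73.34015124] 201.7676935561255
slot yaw 120.10408654300198
yaw 118.76323324177879 60.7604938968572 tool 28.718114440457136
postL [521.5 -26.6] pl 71.6 33.4
postR [574.4   3.3] pl 72.4 -27.3
jaw [ 614.4 -132.7] pl -66.1 3.1
pot [552.1 -80.6] pl 9.6 32.6
sl0 [517.1  45.4] pl 136.9 2.6
sl1 [ 616.4 -125.9] pl -61.1 -2.0
rimL [ 400.8 -140.9] pl 29.5 194.2
rimR [737.   45.8] pl 31.4 -190.3
rimT [477.9 104.8] pl 207.8 8.4
rimBL [ 485.9 -251. ] pl -108.0 172.6
rimBR [791.6 -95.4] pl -118.6 -170.3
ret1 [452.6 -62.4] pl 73.4 111.1
ret2 [ 536.7 -224.9] pl -109.5 115.5
retc [ 497.6 -144.6] pl -20.3 111.2
tcp 23.1273451747762 33.64912682832523
```

>>> play_rows(motion=[[[-26,7,0],[0,0,0]],[[-26,6.5,0],[0,0,0]],[[0,0,38],[0,0,0]],[[0,0,38],[0,0,0]],[[0,0,38],[0,0,0]],[[0,0,38],[0,0,0]],[[0,0,34],[0,0,0]],[[0,0,26],[0,0,0]],[[0,0,14],[0,0,0]],[[0,0,2],[0,0,0]],[[0,0,0],[0,0,0]],[[0,0,0],[0,0,0]]])

```text
time_s: 4.05
eef_pos: [506.1, -106.3, 58.4]
ee_rot: [0.001, 0.969, 0.247, 0.001]
force: [-0.3, -0.2, -0.5]
grip_width: 0.0
```

>>> play_rows(motion=[[[3,0,0],[0,0,0]],[[3,0,0],[0,0,0]],[[3,0,0],[0,0,0]],[[3,0,0],[0,0,0]],[[3,0,0],[0,0,0]],[[3,0,0],[0,0,0]],[[3,0,0],[0,0,0]],[[3,0,0],[0,0,0]],[[3,0,0],[0,0,0]],[[3,0,0],[0,0,0]],[[3,0,0],[0,0,0]],[[3,0,0],[0,0,0]],[[2,0,0],[0,0,0]],[[0,0,0],[0,0,0]]])

```text
time_s: 5.22
eef_pos: [539.1, -87.6, 57.3]
ee_rot: [0.0, 0.969, 0.247, 0.0]
force: [-0.5, -0.8, -0.3]
grip_width: 0.001
```

```bash
python3 - <<'E'
from h import *
s=ctrl.sense();print(s['eef_pos'],s['force'])
save('wrist','w2.png',None,1.25)
E
```

```text
[539.14309756 -87.60259277  57.27118155] [-0.48469315 -0.81356466 -0.34162925]
```

View pics/w2.png

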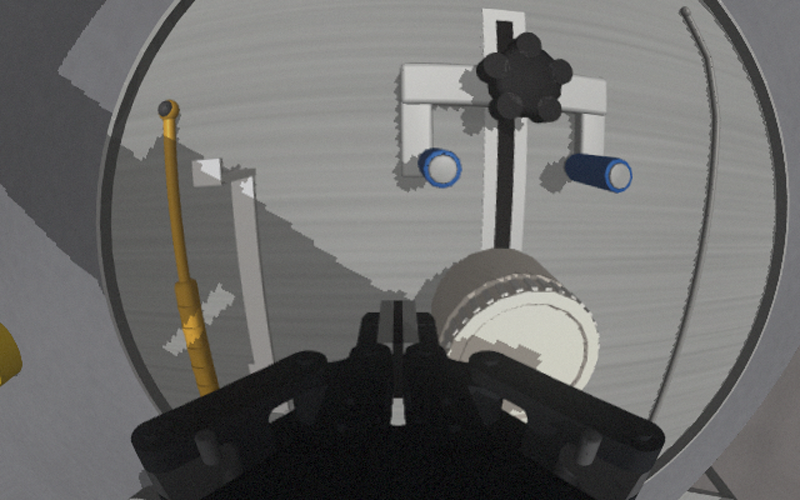

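```bash
python3 - <<'E'
from h import *
s=ctrl.sense();R,p=pose(s)
def F(u,v,z):
    d=won((u/1.25,v/1.25),z,s)-p;l=R.T@d;return np.array([-l[1],-l[0]]).round(1)  # platter X,Y rel TCP
print('posts',F(443,168,85),F(619,175,85),'slot',F(505,30,45),F(502.5,240,45))
L=np.array([F(*q,93) for q in[(599,348),(590,322),(563,300),(535,291),(510,294),(488,305),(591,372)]]);print(L.tolist())
x=np.linalg.lstsq(np.c_[2*L,np.ones(len(L))],(L**2).sum(1),rcond=None)[0];print('pot',x[:2],np.sqrt(x[2]+x[:2]@x[:2]))
B=np.array([F(*q,47) for q in[(460,262),(480,252),(505,249),(530,256),(550,268)]])
x=np.linalg.lstsq(np.c_[2*B,np.ones(len(B))],(B**2).sum(1),rcond=None)[0];print('base',x[:2],np.sqrt(x[2]+x[:2]@x[:2]),B.tolist())
E
```

```text
posts [ 63.8 -13.4] [ 64.5 -74. ] slot [120.3 -43.6] [ 31.1 -44.6]
[[4.0, -72.0], [14.9, -65.6], [23.6, -53.6], [27.1, -43.1], [26.2, -34.8], [22.7, -27.9], [-6.3, -71.1]]
pot [ -2.72075381 -42.33800928] 29.457115173648052
base [ -6.65566188 -44.48611279] 34.143229074951435 [[21.9, -26.1], [26.3, -34.5], [27.6, -45.5], [24.5, -57.2], [18.9, -67.5]]
```

>>> play_rows(motion=[[[1,0,0],[0,0,0]],[[0.5,0,0],[0,0,0]],[[0,0,0],[0,0,0]],[[-3,0,0],[0,0,0]],[[-3,0,0],[0,0,0]],[[0,16,0],[0,0,0]],[[0,16,0],[0,0,0]],[[0,16,0],[0,0,0]],[[0,0,0],[0,0,0]],[[12,0,0],[0,0,0]],[[12,0,0],[0,0,0]],[[12,0,0],[0,0,0]],[[10,0,0],[0,0,0]],[[2.5,0,0],[0,0,0]],[[0,0,0],[0,0,0]],[[0,0,0],[0,0,0]]])

```text
time_s: 6.6
eef_pos: [599.8, -108.8, 57.2]
ee_rot: [-0.0, 0.969, 0.247, -0.0]
force: [-0.4, -0.1, 0.0]
grip_width: -0.004
```

```bash
python3 - <<'E'
from h import *
s=ctrl.sense();print(s['eef_pos'],s['force'])
save('wrist','w3.png',None,1.25)
E
```

```text
[ 599.80589966 -108.78180183   57.17040294] [-0.36063308 -0.09170476  0.04675759]
```

View pics/w3.png

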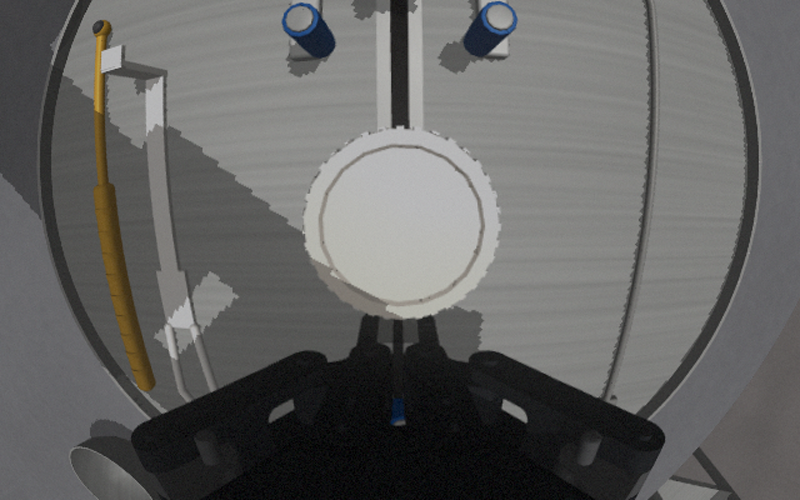

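Pot lid centre (402,223), slot column ~401, posts' tops (302,20) and (498,18): the pot is on the slot line and the fingers are behind it.

```bash
python3 - <<'E'
from h import *
s=ctrl.sense();R,p=pose(s)
def F(u,v,z):
    d=won((u/1.25,v/1.25),z,s)-p;l=R.T@d;return np.array([-l[1],-l[0]]).round(1)
print('posts',F(302,20,85),F(498,18,85),'slot',F(401,20,45),F(401,120,45))
print('pot ends',F(402,127,91),F(402,318,91),F(303,222,91),F(500,222,91))
E
```

```text
posts [110.9  29.3] [111.7 -30.3] slot [122.3  -1.1] [80.3 -1.1]
pot ends [75.8 -1. ] [17.6 -1.1] [48.6 28.3] [ 48.6 -30.2]
```

>>> play_rows(motion=[[[0.8,-3,0],[0,0,0]],[[0,-3,0],[0,0,0]],[[0,-3,0],[0,0,0]],[[0,-3,0],[0,0,0]],[[0,-3,0],[0,0,0]],[[0,-3,0],[0,0,0]],[[0,-3,0],[0,0,0]],[[0,-3,0],[0,0,0]],[[0,-3,0],[0,0,0]],[[0,-3,0],[0,0,0]],[[0,-3,0],[0,0,0]],[[0,-3,0],[0,0,0]],[[0,-3,0],[0,0,0]],[[0,-3,0],[0,0,0]],[[0,-3,0],[0,0,0]],[[0,-2,0],[0,0,0]],[[0,0,0],[0,0,0]]])

```text
time_s: 8.07
eef_pos: [578.4, -66.8, 57.3]
ee_rot: [-0.0, 0.969, 0.247, -0.0]
force: [-0.2, 0.3, 0.1]
grip_width: -0.0
```

```bash
python3 - <<'E'
from h import *
s=ctrl.sense();print(s['eef_pos'],s['force'])
save('wrist','w4.png',None,1.25)
E
```

```text
[578.38160864 -66.79933991  57.26896913] [-0.18081355  0.31110122  0.12400652]
```

View pics/w4.png

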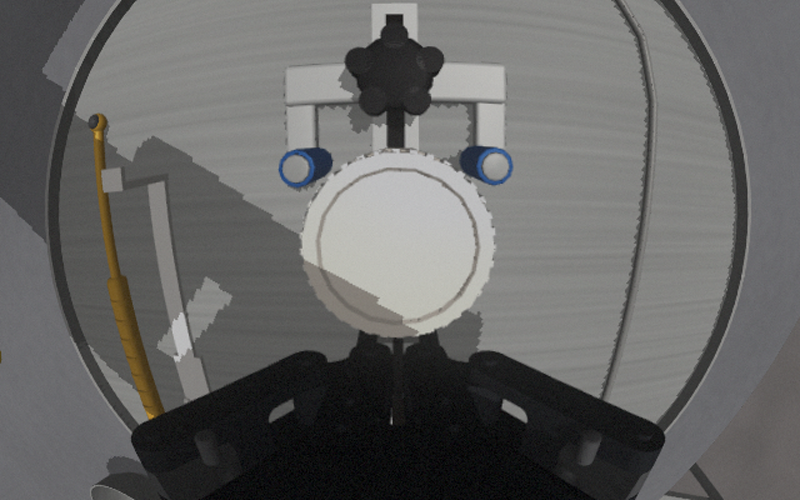

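```bash
python3 - <<'E'
from h import *
s=ctrl.sense();R,p=pose(s)
def F(u,v,z):
    d=won((u/1.25,v/1.25),z,s)-p;l=R.T@d;return np.array([-l[1],-l[0]]).round(1)
print('posts',F(296,168,85),F(496,166,85),'slot',F(396,20,45),F(396,140,45))
print('pot ends',F(398,150,91),F(398,338,91),F(300,243,91),F(497,243,91))
E
```

```text
posts [64.3 31.3] [ 64.9 -29.7] slot [122.3   0.9] [72.2  0.9]
pot ends [69.2  0.2] [10.3  0.1] [42.1 29.7] [ 42.1 -29.7]
```

>>> play_rows(motion=[[[-0.4,-1,0],[0,0,0]],[[0,-1,0],[0,0,0]],[[0,-1,0],[0,0,0]],[[0,-1,0],[0,0,0]],[[0,-1,0],[0,0,0]],[[0,0,0],[0,0,0]]])

```text
time_s: 8.62
eef_pos: [575.8, -62.8, 57.3]
ee_rot: [-0.0, 0.969, 0.247, -0.0]
force: [-0.3, 0.1, -0.4]
grip_width: 0.002
```

>>> play_rows(motion=[[[0,-0.5,0],[0,0,0]],[[0,-0.5,0],[0,0,0]],[[0,0,0],[0,0,0]]])

```text
time_s: 8.87
eef_pos: [575.3, -62.1, 57.3]
ee_rot: [-0.0, 0.969, 0.247, -0.0]
force: [0.8, -0.4, 0.1]
grip_width: 0.001
```

>>> play_rows(motion=[[[0,-0.5,0],[0,0,0]],[[0,0,0],[0,0,0]]])

```text
time_s: 9.03
eef_pos: [575.1, -61.7, 57.3]
ee_rot: [0.0, 0.969, 0.247, -0.0]
force: [0.3, -0.2, -0.8]
grip_width: -0.003
```

>>> play_rows(motion=[[[0,-0.5,0],[0,0,0]],[[0,0,0],[0,0,0]]])

```text
time_s: 9.2
eef_pos: [574.9, -61.4, 57.3]
ee_rot: [0.0, 0.969, 0.247, -0.0]
force: [-0.2, -0.6, -0.3]
grip_width: -0.001
```

>>> play_rows(motion=[[[0,-0.4,0],[0,0,0]],[[0,0,0],[0,0,0]]])

```text
time_s: 9.37
eef_pos: [574.8, -61.1, 57.4]
ee_rot: [0.0, 0.969, 0.247, 0.0]
force: [0.8, -1.3, 0.5]
grip_width: -0.004
```

```bash
python3 - <<'E'
from h import *
s=ctrl.sense();print(s['eef_pos'],s['force'])
save('wrist','w5.png',(200,80,440,320),2.5)
ex=[-.48,.877,0]
print([round(float(np.dot(ctrl.sense()['force'],ex)),2)])
E
```

```text
[574.75767754 -61.07260453  57.3676149 ] [ 0.81901773 -1.28521059  0.52503436]
[-1.86]
```

View pics/w5.png

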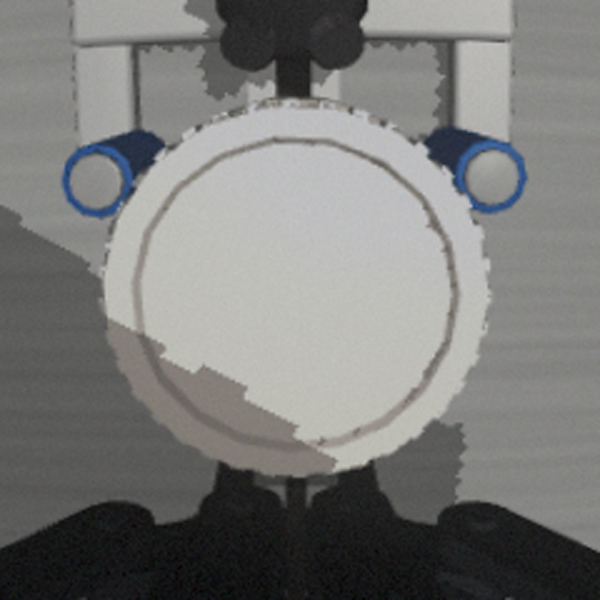

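>>> play_rows(motion=[[[0,0,0],[0,0,0]],[[0,0,0],[0,0,0]]])

```text
time_s: 9.58
eef_pos: [574.8, -61.1, 57.4]
ee_rot: [0.0, 0.969, 0.247, 0.0]
force: [1.2, -2.4, 0.3]
grip_width: -0.002
```

>>> play_rows(motion=[[[0,-0.3,0],[0,0,0]],[[0,0,0],[0,0,0]],[[0,0,0],[0,0,0]]])

```text
time_s: 9.83
eef_pos: [574.7, -60.9, 57.4]
ee_rot: [0.0, 0.969, 0.247, 0.0]
force: [0.7, -4.6, 0.8]
grip_width: 0.001
```

```bash
python3 - <<'E'
from h import *
s=ctrl.sense();R,p=pose(s);print(s['eef_pos'],s['force']@np.array([-.48,.877,0]))
o=lambda u,v,z:(lambda l:np.array([-l[1],-l[0]]).round(1))(R.T@(won((200+u/2.5,80+v/2.5),z,s)-p))
print('posts',o(95,180,85),o(493,177,85),'pot',o(297,97,91),o(297,477,91),o(104,290,91),o(489,290,91))
E
```

```text
[574.73577178 -60.92319081  57.39884317] -4.387296325925639
posts [57.4 31.1] [ 57.9 -30.2] pot [69.7  0. ] [10. -0.] [41.4 29.1] [ 41.5 -29. ]
```

The pot is seated: the force climbed steadily to 4.4 N, and pot centre to posts measures 17.8 mm against 17.5 expected. Backing off now, then over to the tab.

>>> play_rows(motion=[[[0,1,0],[0,0,0]],[[0,3,0],[0,0,0]],[[0,5,0],[0,0,0]],[[0,0,-25],[0,0,0]],[[0,0,-35],[0,0,0]],[[0,20,0],[0,0,0]],[[0,30,0],[0,0,0]],[[0,30,0],[0,0,0]],[[0,30,0],[0,0,0]],[[0,20,0],[0,0,0]],[[0,3,0],[0,0,0]],[[0,0,0],[0,0,0]],[[0,0,0],[0,0,0]]])

```text
time_s: 10.92
eef_pos: [642.2, -184.6, 117.0]
ee_rot: [-0.001, 0.969, 0.247, -0.0]
force: [1.0, -0.1, 0.2]
grip_width: -0.0
```

```bash
python3 - <<'E'
from h import *
s=ctrl.sense();print(s['eef_pos'],s['force'])
save('wrist','w6.png',None,1.25)
E
```

```text
[ 642.23035542 -184.55798757  116.95802493] [ 0.99575143 -0.12354126  0.16703607]
```

View pics/w6.png

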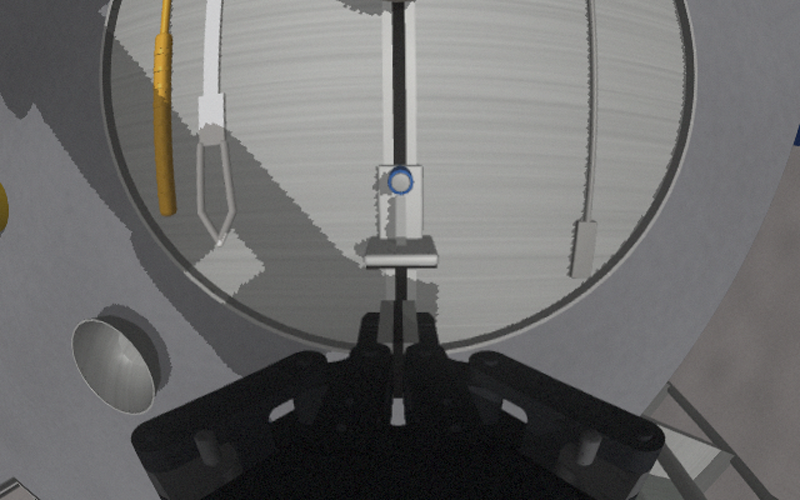

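The tab's top outer edge is at (401,266) and the jaw post at (400,181), in line with the fingers (column 398).

```bash
python3 - <<'E'
from h import *
s=ctrl.sense();R,p=pose(s)
F=lambda u,v,z:(lambda l:np.array([-l[1],-l[0]]).round(1))(R.T@(won((u/1.25,v/1.25),z,s)-p))
print('tab',F(401,266,85),'jaw',F(400,181,85),'slot',F(399.5,20,45),F(400,150,45))
E
```

```text
tab [12.8 -1.4] jaw [53.5 -0.9] slot [141.6  -0.8] [66.7 -1.1]
```

>>> play_rows(motion=[[[0.9,6,0],[0,0,0]],[[0,0,20],[0,0,0]],[[0,0,25],[0,0,0]],[[0,0,13],[0,0,0]],[[0,0,0],[0,0,0]],[[0,-3,0],[0,0,0]],[[0,-2,0],[0,0,0]],[[0,-2,0],[0,0,0]],[[0,-2,0],[0,0,0]],[[0,-2,0],[0,0,0]],[[0,-2,0],[0,0,0]],[[0,-2,0],[0,0,0]],[[0,0,0],[0,0,0]]])

```text
time_s: 12.05
eef_pos: [639.1, -176.9, 59.8]
ee_rot: [0.0, 0.969, 0.247, 0.0]
force: [1.4, -1.7, 2.4]
grip_width: 0.002
```

>>> play_rows(motion=[[[0,-3,0],[0,0,0]],[[0,-3,0],[0,0,0]],[[0,-3,0],[0,0,0]],[[0,-3,0],[0,0,0]],[[0,-3,0],[0,0,0]],[[0,-3,0],[0,0,0]],[[0,-3,0],[0,0,0]],[[0,-3,0],[0,0,0]],[[0,-3,0],[0,0,0]],[[0,-3,0],[0,0,0]],[[0,-3,0],[0,0,0]],[[0,-3,0],[0,0,0]],[[0,-3,0],[0,0,0]],[[0,-3,0],[0,0,0]],[[0,-3,0],[0,0,0]],[[0,-3,0],[0,0,0]],[[0,0,0],[0,0,0]]])

```text
time_s: 13.47
eef_pos: [615.7, -134.0, 59.2]
ee_rot: [-0.0, 0.969, 0.247, -0.0]
force: [0.7, -0.4, -0.3]
grip_width: 0.004
```

>>> play_rows(motion=[[[0,-2,0],[0,0,0]],[[0,-2,0],[0,0,0]],[[0,-2,0],[0,0,0]],[[0,-2,0],[0,0,0]],[[0,-2,0],[0,0,0]],[[0,-2,0],[0,0,0]],[[0,-2,0],[0,0,0]],[[0,-2,0],[0,0,0]],[[0,-2,0],[0,0,0]],[[0,-2,0],[0,0,0]],[[0,-2,0],[0,0,0]],[[0,-2,0],[0,0,0]],[[0,-2,0],[0,0,0]]])

```text
time_s: 14.55
eef_pos: [603.4, -111.9, 59.2]
ee_rot: [-0.0, 0.969, 0.247, -0.0]
force: [-0.3, -4.5, 0.2]
grip_width: -0.002
```

```bash
python3 - <<'E'
from h import *
s=ctrl.sense();print(s['eef_pos'],s['force'])
save('wrist','w7.png',None,1.25)
E
```

```text
[ 603.42106651 -111.86301801   59.21880398] [-0.31051712 -4.53527896  0.17451141]
```

View pics/w7.png

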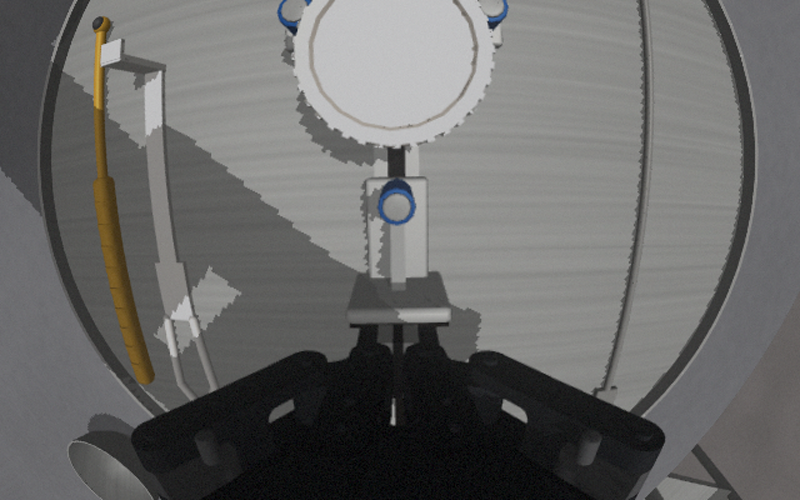

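```bash
python3 - <<'E'
from h import *
s=ctrl.sense();R,p=pose(s);print(s['force']@np.array([-.48,.877,0]))
F=lambda u,v,z:(lambda l:np.array([-l[1],-l[0]]).round(1))(R.T@(won((u/1.25,v/1.25),z,s)-p))
print('jaw',F(397,207,85),'potrear',F(394,145,91),'potLR',F(295,50,91),F(495,50,91),'tab',F(398,322,85))
E
```

```text
-1.7884880626979378
jaw [51.4  0.4] potrear [70.7  1.3] potLR [100.1  30.2] [100.  -28.1] tab [12.1  0.1]
```

>>> play_rows(motion=[[[0,-1,0],[0,0,0]],[[0,-1,0],[0,0,0]],[[0,-1,0],[0,0,0]],[[0,-1,0],[0,0,0]],[[0,-1,0],[0,0,0]],[[0,-1,0],[0,0,0]],[[0,-1,0],[0,0,0]],[[0,-1,0],[0,0,0]]])

```text
time_s: 15.27
eef_pos: [599.7, -104.9, 59.3]
ee_rot: [0.0, 0.969, 0.247, -0.0]
force: [0.3, -4.2, -1.0]
grip_width: 0.0
```

>>> play_rows(motion=[[[0,-0.5,0],[0,0,0]],[[0,-0.5,0],[0,0,0]]])

```text
time_s: 15.43
eef_pos: [599.3, -104.0, 59.3]
ee_rot: [0.0, 0.969, 0.247, 0.0]
force: [-0.3, -5.0, -0.7]
grip_width: -0.001
```

>>> play_rows(motion=[[[0,-0.5,0],[0,0,0]]])

```text
time_s: 15.52
eef_pos: [599.0, -103.7, 59.3]
ee_rot: [0.0, 0.969, 0.247, -0.0]
force: [-0.9, -4.6, -0.7]
grip_width: -0.001
```

>>> play_rows(motion=[[[0,-0.4,0],[0,0,0]]])

```text
time_s: 15.6
eef_pos: [598.8, -103.3, 59.3]
ee_rot: [0.0, 0.969, 0.247, -0.0]
force: [-0.2, -4.2, -1.1]
grip_width: -0.002
```

>>> play_rows(motion=[[[0,-0.4,0],[0,0,0]]])

```text
time_s: 15.68
eef_pos: [598.7, -103.0, 59.3]
ee_rot: [0.0, 0.969, 0.247, 0.0]
force: [-0.7, -3.2, -1.9]
grip_width: -0.003
```

>>> play_rows(motion=[[[0,-0.4,0],[0,0,0]]])

```text
time_s: 15.77
eef_pos: [598.5, -102.6, 59.3]
ee_rot: [0.0, 0.969, 0.247, 0.0]
force: [-1.0, -3.9, -0.8]
grip_width: 0.005
```

>>> play_rows(motion=[[[0,-0.4,0],[0,0,0]]])

```text
time_s: 15.85
eef_pos: [598.3, -102.3, 59.3]
ee_rot: [0.0, 0.969, 0.247, 0.0]
force: [-1.3, -4.6, -0.1]
grip_width: 0.001
```

>>> play_rows(motion=[[[0,-0.3,0],[0,0,0]]])

```text
time_s: 15.93
eef_pos: [598.2, -102.0, 59.3]
ee_rot: [0.0, 0.969, 0.247, 0.0]
force: [-0.9, -3.9, -0.5]
grip_width: -0.001
```

>>> play_rows(motion=[[[0,-0.3,0],[0,0,0]]])

```text
time_s: 16.02
eef_pos: [598.0, -101.8, 59.3]
ee_rot: [0.0, 0.969, 0.247, 0.0]
force: [-0.2, -3.7, -1.0]
grip_width: -0.003
```

>>> play_rows(motion=[[[0,-0.3,0],[0,0,0]]])

```text
time_s: 16.1
eef_pos: [597.9, -101.5, 59.3]
ee_rot: [0.0, 0.969, 0.247, 0.0]
force: [-0.8, -3.7, -0.4]
grip_width: 0.001
```

>>> play_rows(motion=[[[0,-0.3,0],[0,0,0]],[[0,-0.3,0],[0,0,0]]])

```text
time_s: 16.27
eef_pos: [597.6, -101.0, 59.3]
ee_rot: [0.0, 0.969, 0.247, 0.0]
force: [-0.5, -5.9, -1.0]
grip_width: -0.003
```

>>> play_rows(motion=[[[0,-0.3,0],[0,0,0]]])

```text
time_s: 16.35
eef_pos: [597.6, -101.0, 59.4]
ee_rot: [0.0, 0.969, 0.247, 0.0]
force: [1.3, -6.5, -1.1]
grip_width: -0.002
```

>>> play_rows(motion=[[[0,-0.3,0],[0,0,0]]])

```text
time_s: 16.43
eef_pos: [597.6, -100.9, 59.4]
ee_rot: [0.001, 0.969, 0.247, 0.0]
force: [0.2, -6.8, -2.1]
grip_width: -0.001
```

>>> play_rows(motion=[[[0,-0.3,0],[0,0,0]]])

```text
time_s: 16.52
eef_pos: [597.5, -100.8, 59.4]
ee_rot: [0.001, 0.969, 0.247, 0.0]
force: [1.8, -8.9, -2.1]
grip_width: -0.001
```

Contact: motion stopped and the force rose from about 3.5 N to 8.6 N along the slot. Letting go, then checking.

>>> play_rows(motion=[[[0,1,0],[0,0,0]],[[0,4,0],[0,0,0]],[[0,8,0],[0,0,0]],[[0,0,-30],[0,0,0]],[[0,0,-35],[0,0,0]],[[0,-15,-35],[0,0,0]],[[0,-15,-30],[0,0,0]],[[0,0,0],[0,0,0]],[[0,0,0],[0,0,0]]])

```text
time_s: 17.27
eef_pos: [589.7, -85.0, 191.0]
ee_rot: [0.001, 0.969, 0.248, 0.002]
force: [-0.2, -0.4, -0.7]
grip_width: 0.001
```

```bash
python3 - <<'E'
from h import *
s=ctrl.sense();print(s['eef_pos'],s['force'])
save('wrist','w8.png',None,1.25)
E
```

```text
[589.71023627 -85.04535557 190.98028847] [-0.15597065 -0.35367329 -0.67006994]
```

View pics/w8.png

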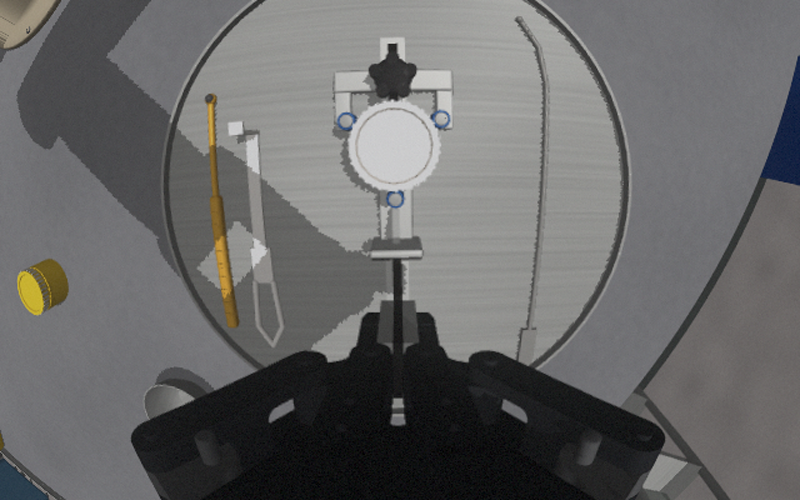

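```bash
python3 - <<'E'
from h import *
s=ctrl.sense()
P=[won((u/1.25,v/1.25),z,s)[:2] for u,v,z in[(346,121,85),(441,119,85),(396,200,85),(394,146,93),(392,40,45),(397,290,45)]]
m=(P[0]+P[1])/2;a=lambda d:np.degrees(np.arctan2(d[1],d[0]))
print('yaw',a(m-P[2]),'slot',a(P[4]-P[5]))
print('dist pot-posts',[np.linalg.norm(P[3]-P[i]).round(1) for i in range(3)],'post gap',np.linalg.norm(P[0]-P[1]))
print(ctrl.finish_job())
E
```

```text
yaw 120.39756699673906 slot 119.72148048832591
dist pot-posts [np.float64(34.6), np.float64(34.5), np.float64(35.0)] post gap 60.13681149118889
the job is handed in; nothing more can be done
None
```

The white pot is held between the three posts, and I handed the job in at about 17 s of the 61 s allowed.

With closed fingers I nudged the pot onto the slot line, then along it until it met both V-rest posts (about 4.4 N). I then slid the jaw up by its tab until its post bore on the pot and backed off. The total push peaked at about 8.6 N. The jaw's own drag accounts for about 3 N, so roughly 5–6 N bore on the pot.

- **Contact:** in the last picture, taken with the fingers clear, the pot centre measured 34.6, 34.5 and 35.0 mm from the three post axes, against 35 mm for contact.
- **Surroundings:** the instruments, and the part of the bowl that shows, looked undisturbed. The brush and detergent were not in that picture.
- **Turntable angle:** the checks do not quite agree. The slot line read 119.7° at the end against 120.1° at the start, but the line through the posts read 120.4° against 118.8°. That is about the error of reading pixels by eye, but a turn of about 1° can't be ruled out.

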